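# Set a spring-loaded telescopic leg to length and shut its cam lever

### The arm

A 6-joint arm with a two-finger parallel gripper is mounted at the origin on a cart in front of the work surface, level with it; the furniture and walls round the work are solid. World frame = base frame: x ahead of the robot, y to its left, z up, the work surface at z = 0. Lengths are in m, angles in rad, forces in N, time in s.
With the tool pointing down it reaches from about 0.275 to 0.825 m from the base axis. Payload 4.9 kg.
Tool frame: the origin (TCP) lies midway between the tips of the shut fingers; the grasp point (between the pads) lies 19 mm behind it (grip_point_offset is the distance from the TCP to the grasp point, in m); z points along the fingers, y is the line along which they close (so a half turn about z gives the same grasp; the last joint's range is limited). The gripper opens to 85 mm and grips with 20 to 120 N. Pads are 22 mm wide; open, the fingers measure 114 mm over their backs; the gripper's body (76 mm by 85 mm) begins 54 mm behind the grasp point. The pads swing forward as they close: fully open they stand 13 mm farther back than shut.
Start: joints at [1.004, 0.326, -0.193, 1.052, 0, 1.437], TCP at [0.231, 0.499, 0.231] pointing down, gripper open.
Joint ranges: [-2.65, 2.65], [-0.97, 1.79], [-1.3, 1.35], [-1.93, 2.1], [-1.47, 1.37], [-3.14, 3.14]. Speed limits (rad/s): [2.57, 2.57, 3.14, 3.14, 3.14, 3.14].

### API

Orientations are given as a rotation vector (axis times angle).
In Python, from cell import * gives the robot as it stands. Calls block until the motion is done:
- movep(position, orientation): joint-space move of the TCP to a pose.
- move_l(position, velocity=0.15, rot=None, until_force=None): straight line of the TCP; rot=None keeps the orientation; velocity is the mean speed in m/s. With until_force (N) it stops when the force on the tool has changed by that much, and returns True; else False.
- set_joints(angles): joint-space move.
- let_go() and grab(newtons=None): open the fingers fully, or close them until they stop; newtons is the grip in N (None keeps the last).
- sleep(seconds).
- ik(position, orientation): joint angles nearest the present ones, or None.
- get_state(): the state.
- grab_frame(name): name is "scene" or "side" or "wrist"; returns a dict with "img" (400x640x3 uint8, red, green, blue), "fx", "fy", "cx", "cy" (pixels), "cam_to_world" (4x4, takes a point from camera to world coordinates); the wrist camera has in their place "T_tool_cam" (4x4, takes a point from camera to tool coordinates, whose origin is the TCP and whose axes are the flange's). Camera axes: x right, y down, z forward; pixel columns grow to the right and rows downward; lengths in m; the calibration is good to about 2 mm. A picture is of the moment at which its call begins: read the wrist's pose just before it. There is no depth.
A pose or a line that the arm cannot do raises MotionError and nothing moves.
- sign_off(): hands the job in; it is judged then, once.
Trained networks look in the newest picture that a camera, given by its name, has taken for a name from the list of things; names that differ only in an ending like _2 or _b are one class to them, and where a whole thing is asked for, a point or a joint stands for the part that bears it (a point fixed in the world has none). Each returns a list of dicts, best first, with "score" (0 to 1); they miss things now and then, are a little off and sometimes report something else, mostly with a low value. They report only what shows in the picture. A call takes as long as a camera call. They do not tell look-alikes from the thing itself.
- spot_in(camera, name): "centre" ([column, row] in pixels, amid what is visible of it).
- silhouettes(camera, name): "mask" (400x640 bool, what is visible of it) and "centre" ([column, row] in pixels, amid what is visible of it).
- tip_of(camera, name): "centre" ([column, row] in pixels: a listed point, or the origin of a listed thing).
The state is a dict: "clock": time; "q": joint angles; "joint_velocities": joint speeds; "tau": joint torques, N m; "position": TCP position; "eef_rot": TCP orientation; "contact_force": force on the tool from outside, world axes, zero at the start; "wrist_torque": the same for the moment, N m; "finger_gap": opening from 0.0 (shut) to 1.0 (fully open); "grasp_force": force on a finger pad.
Only numpy, scipy, OpenCV 4.12 (cv2) and the standard library are available. Lean on these libraries where they do the work, as an engineer would, in place of code of your own. Each camera call takes 0.05 s, during which the arm holds its last target. There are 200 camera calls.

### The job

The rack stand's telescopic leg lies on the bench in its clamp bed, and a spring inside pulls the leg in. Draw the leg out by the right-hand end of its cross foot until its wide ring stands level with the pointer, and then, while holding it there, slide the black cam lever shut until it lies fully home along the leg. Finish still holding the foot so that the ring stays at the pointer and the lever stays shut, and do not disturb the other things on the bench.

Things in the scene. Friction and masses are not known exactly. Their poses are not given: they have to be found in the camera images.
- lever_pin (a point): pin of the black cam lever, 75 mm above the worktop, over the mouth of the leg's fixed steel tube. The point turns with the lever: take directions from foot. The lever is a flat bar 26 mm wide, from 68 to 83 mm above the worktop, reaching 160 mm from the pin, 8 mm above the foot's top edge. It swings level about the pin, and a finger standing astride the foot meets its side.
- lever (a joint): angle of the cam lever: 0 = open (0.4 rad over to the leg's -y side, across the right half of the foot), 0.4 = shut at its stop, straight along and above the leg; then its -y edge is 13 mm to the -y side of the leg's centre line. Stiff (0.1 N m, a push of 1 to 2 N); stays where it is left.
- foot: cross foot of the leg: an upright grey metal fin across it, 14 mm thick along x, from y = -120 to +45 mm, top edge 60 mm, underside 16 mm above the worktop. Origin: on the leg's centre line, mid-thickness, at worktop height. Its x points along the leg into the tube, so the leg draws out along -x; its +y is to the robot's left.
- foot_end (a point): top edge of the foot's fin, mid-thickness, 60 mm above the worktop, 22 mm from the fin's right (-y) end; axes as foot. Here fingers stay clear of the open lever all the way out. Fingers loosely astride the fin (20 to 25 mm apart) draw the leg out and can then slide along it toward +y; squeezed hard they do not slide.
- leg_ring (a point): centre of the wide ring round the leg, 20 mm beyond the foot, 42 mm above the worktop; the ring is 10 mm wide along x; axes as foot. The leg is a bar 14 mm wide, its top 52 mm above the worktop, with a 22 mm wide block where it joins the foot; it draws out up to 75 mm, and a spring pulls it in with 4 N (in) to 7 N (out).
- pointer_tip (a point): tip of the thin steel finger that points at the leg from its +y side, 42 mm above the worktop, 11 mm from the leg's centre line, on a small dark block fixed to the worktop; axes as foot. The leg is at length when ring and tip have the same x along the leg.
- bench_brush: dark paint brush 147 mm long lying on the worktop; bystander, origin centre of underside
- wood_block: wooden block 40 x 85 x 34 mm; bystander, origin centre of underside
- clip_a: small black binder clip 19 x 46 x 13 mm lying right of the tube; bystander, origin centre of underside
- clip_b: second small binder clip 19 x 46 x 13 mm lying left of the tube; bystander, origin centre of underside
- cup: open paper cup, 96 mm wide, 108 mm tall; bystander, origin centre of underside
Things that resemble listed ones, but are neither listed nor needed, are in the scene too. Of the things that look like the part that bears pointer_tip, the smaller one is meant.

How it is judged:
On the way:
1. the leg is drawn out and held with its ring at the pointer, the lever still open (x of leg_ring in the frame of pointer_tip between -0.005 and 0.005 m and contact force between the fingers and foot above 1 N and value of joint lever below 0.15 rad), for 0.2 s.
At the end, for the whole second after the job is handed in: The fingers still hold the foot (more than 1 N), the ring's middle is within 5 mm of the pointer along the leg, and the lever is shut to within 0.05 rad of its stop (0.35 rad or more) (x of leg_ring in the frame of pointer_tip between -0.005 and 0.005 m and contact force between the fingers and foot above 1 N and value of joint lever above 0.35 rad); the arm keeps its last pose, push and grip.
It fails at once if the lever is pushed across while the leg is more than 10 mm off its mark (value of joint lever above 0.22 rad and not (x of leg_ring in the frame of pointer_tip between -0.01 and 0.01 m)).
It fails at once if a bystander is shoved more than 30 mm (distance of any of bench_brush, wood_block, clip_a, clip_b, cup from where it was at the start of the episode above 0.03 m).
It also fails if it takes over 32 s, if anything falls off the work surface, if the arm or the gripper's body presses on something with over 40 N, if the wrist force passes 120 N, or if a joint passes its speed limit or range.

## Working session

There is one attempt and no reset: what is moved stays moved. The work goes in short steps, each a Python script; the robot and the scene stay as the last script left them, time stands still between calls to the robot, and variables do not carry over. Pictures are saved under pics/ and viewed, at most 10 in all, crops included, and the job is handed in when it is done.

```bash
ls; mkdir -p pics; cat > h.py <<'E'
from cell import *
import numpy as np, cv2
from scipy.spatial.transform import Rotation as R
def save(n,f): cv2.imwrite(f'pics/{n}.png',f['img'][:,:,::-1])
def cam(f,st=None):
    if 'cam_to_world' in f: return np.array(f['cam_to_world'])
    T=np.eye(4);T[:3,:3]=R.from_rotvec(st['eef_rot']).as_matrix();T[:3,3]=st['position']
    return T@np.array(f['T_tool_cam'])
def ray(f,T,px):
    d=T[:3,:3]@np.array([(px[0]-f['cx'])/f['fx'],(px[1]-f['cy'])/f['fy'],1.])
    return T[:3,3],d
def at_z(f,T,px,z):
    o,d=ray(f,T,px); return o+d*(z-o[2])/d[2]
E
python3 - <<'E'
from h import *
Z=dict(lever_pin=.075,foot=0,foot_end=.06,leg_ring=.042,pointer_tip=.042,clip_a=0,cup=0,wood_block=0,bench_brush=0)
ims=[]
for c in ['scene','side']:
    f=grab_frame(c);T=cam(f);ims.append(f['img']);save(c,f)
    print(c,T[:3,3].round(3))
    for n,z in Z.items():
        for d in tip_of(c,n)[:3]: print(n,round(d['score'],2),np.round(d['centre']),at_z(f,T,d['centre'],z).round(3))
E
```

```text
pics
scene [-0.157 -0.514  0.587]
lever_pin 0.58 [394. 220.] [ 0.589 -0.256  0.075]
lever_pin 0.26 [376. 251.] [ 0.454 -0.268  0.075]
foot 0.66 [383. 248.] [ 0.562 -0.242  0.   ]
foot_end 0.58 [432. 241.] [ 0.568 -0.357  0.06 ]
pointer_tip 0.69 [335. 244.] [ 0.468 -0.157  0.042]
pointer_tip 0.48 [377. 249.] [ 0.502 -0.252  0.042]
clip_a 0.62 [363. 227.] [ 0.618 -0.158  0.   ]
cup 0.91 [204. 216.] [0.439 0.266 0.   ]
wood_block 0.95 [241. 229.] [0.443 0.124 0.   ]
bench_brush 0.63 [274. 245.] [0.432 0.003 0.   ]
side [ 1.02  -0.483  1.225]
lever_pin 0.57 [277. 242.] [ 0.587 -0.241  0.075]
foot 0.8 [271. 247.] [ 0.56  -0.249  0.   ]
foot 0.54 [262. 240.] [ 0.527 -0.252  0.   ]
foot_end 0.95 [242. 267.] [ 0.573 -0.352  0.06 ]
leg_ring 0.57 [262. 239.] [ 0.542 -0.257  0.042]
pointer_tip 0.48 [267. 202.] [ 0.462 -0.171  0.042]
pointer_tip 0.41 [252. 228.] [ 0.495 -0.256  0.042]
clip_a 0.59 [288. 305.] [ 0.718 -0.325  0.   ]
clip_a 0.43 [309. 240.] [ 0.619 -0.156 -0.   ]
cup 0.62 [358. 120.] [0.421 0.254 0.   ]
wood_block 0.9 [335. 148.] [0.447 0.123 0.   ]
bench_brush 0.39 [309. 170.] [0.448 0.008 0.   ]
```

```bash
python3 -c "
from h import *
print({k:np.round(v,3) for k,v in get_state().items()})"
```

```text
{'clock': np.float64(1.0), 'q': array([ 1.004,  0.326, -0.193,  1.052,  0.   ,  1.437]), 'joint_velocities': array([ 0.001,  0.001, -0.001, -0.   , -0.001,  0.001]), 'tau': array([ 1.0000e-03, -4.4334e+01,  2.6276e+01,  1.0000e-03,  0.0000e+00,
        0.0000e+00]), 'position': array([0.231, 0.499, 0.231]), 'eef_rot': array([-0.675, -3.068, -0.   ]), 'contact_force': array([-0.06 , -0.265, -0.452]), 'wrist_torque': array([ 0.015,  0.086, -0.021]), 'grasp_force': np.float64(0.0), 'finger_gap': np.float64(1.006)}
```

View pics/scene.png

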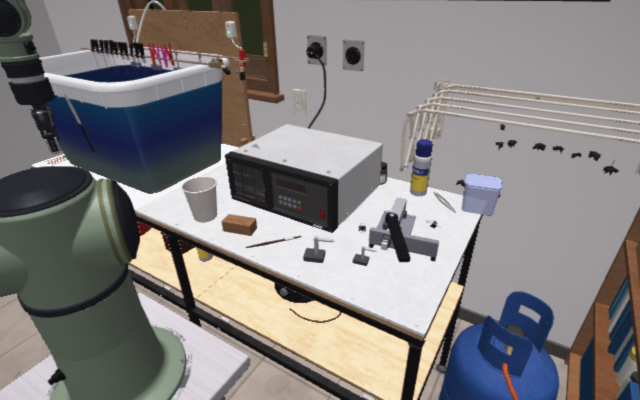

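View pics/side.png

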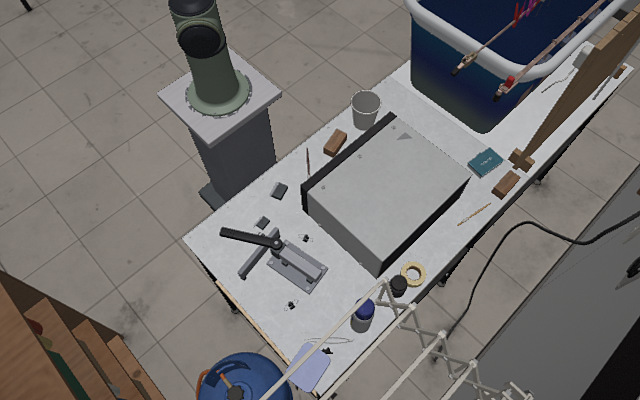

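```bash
cat >> h.py <<'E'
def rot(yaw,s=1):
    # tool z down, tool y = s * foot x
    y=s*np.array([np.cos(yaw),np.sin(yaw),0]);z=np.array([0,0,-1.]);x=np.cross(y,z)
    return R.from_matrix(np.c_[x,y,z]).as_rotvec()
E
python3 - <<'E'
from h import *
f=grab_frame('side');T=cam(f)
for p in [(485,132),(412,55),(383,275),(303,210),(395,115)]: print(p,at_z(f,T,p,0).round(2))
for s in (1,-1): 
    for p in [(.34,.10,.30),(.53,-.30,.30)]: print(s,p,np.round(ik(p,rot(.09,s)),2))
print(get_state()['clock'])
f=grab_frame('wrist');print(np.round(f['T_tool_cam'],3),f['fx'])
E
```

```text
(485, 132) [0.74 0.52 0.  ]
(412, 55) [0.35 0.61 0.  ]
(383, 275) [ 0.84 -0.08  0.  ]
(303, 210) [ 0.54 -0.1   0.  ]
(395, 115) [0.49 0.36 0.  ]
1 (0.34, 0.1, 0.3) [ 0.08 -0.09 -0.5   1.16  0.    1.56]
1 (0.53, -0.3, 0.3) [-0.64  0.41  0.1   1.27  0.    0.84]
-1 (0.34, 0.1, 0.3) [ 0.08 -0.09 -0.5   1.16  0.   -1.58]
-1 (0.53, -0.3, 0.3) [-0.64  0.41  0.1   1.27  0.   -2.3 ]
1.05
[[ 0.    -0.953 -0.303  0.077]
 [ 1.     0.    -0.001  0.001]
 [ 0.001 -0.303  0.953 -0.142]
 [ 0.     0.     0.     1.   ]] 351.2370834310569
```

```bash
python3 - <<'E'
from h import *
movep([.34,.10,.30],rot(.09)); movep([.53,-.22,.22],rot(.09))
st=get_state();f=grab_frame('wrist');T=cam(f,st);save('w1',f)
Z=dict(lever_pin=.075,foot=0,foot_end=.06,leg_ring=.042,pointer_tip=.042)
for n,z in Z.items():
    for d in tip_of('wrist',n)[:3]: print(n,round(d['score'],2),np.round(d['centre']),at_z(f,T,d['centre'],z).round(4))
print(get_state()['clock'])
E
```

```text
lever_pin 0.9 [391. 219.] [ 0.595  -0.2455  0.075 ]
lever_pin 0.53 [348. 199.] [ 0.5547 -0.2311  0.075 ]
foot 0.6 [344. 196.] [ 0.5581 -0.2508  0.    ]
foot_end 0.63 [351. 309.] [ 0.5728 -0.3507  0.06  ]
leg_ring 0.6 [329. 208.] [ 0.5418 -0.252   0.042 ]
pointer_tip 0.59 [247. 106.] [ 0.4601 -0.163   0.042 ]
4.3667
```

View pics/w1.png

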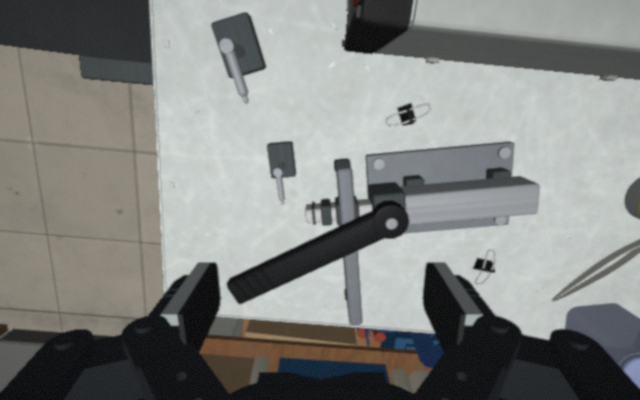

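```bash
python3 - <<'E'
from h import *
im=cv2.imread('pics/w1.png')[140:330,220:420]
cv2.imwrite('pics/w1c.png',cv2.resize(im,None,fx=3,fy=3,interpolation=cv2.INTER_CUBIC))
st=get_state();f=grab_frame('wrist');T=cam(f,st)
for p,z in [((343,160),.06),((355,322),.06),((349.5,160),.06),((281,203),.042),((326,210),.042),((391,221),.083),((537,198),.06)]: print(p,at_z(f,T,p,z).round(4))
E
```

```text
(343, 160) [ 0.5485 -0.2009  0.06  ]
(355, 322) [ 0.5791 -0.3661  0.06  ]
(349.5, 160) [ 0.5542 -0.2004  0.06  ]
(281, 203) [ 0.4952 -0.2515  0.042 ]
(326, 210) [ 0.539  -0.2547  0.042 ]
(391, 221) [ 0.5932 -0.2451  0.083 ]
(537, 198) [ 0.7271 -0.2196  0.06  ]
```

View pics/w1c.png

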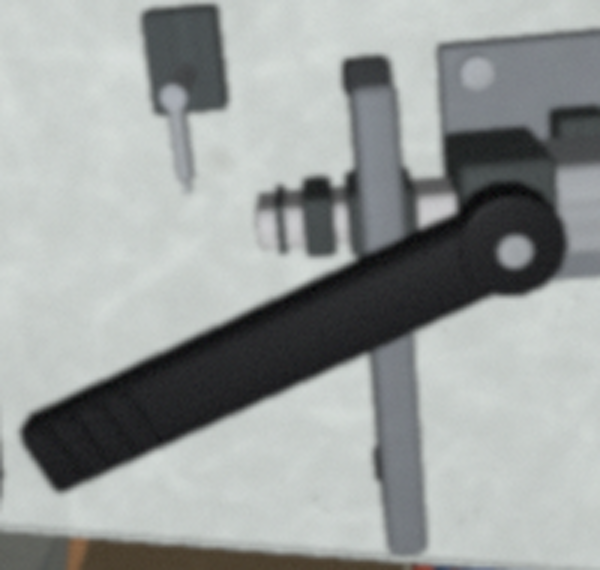

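The wide ring is at px (326,212), next to the narrow look-alike ring at (314,213). The tip of the small pointer is at (283,203), the fin's end at (356,321) and the pin at (391,221). Leg yaw is about 0.185 rad and the draw is about 41 mm. The fingers only go fully open or squeezed, so I'll leave them open and hook the fin with the +x finger. The spring will then keep it pressed against that finger.

```bash
cat >> h.py <<'E'
YAW=.185
U=np.array([np.cos(YAW),np.sin(YAW),0]); V=np.array([-np.sin(YAW),np.cos(YAW),0])
FE=np.array([.5743,-.347,0])
def tip_ring(tag):
    st=get_state();f=grab_frame('wrist');T=cam(f,st);save(tag,f)
    for n in ('leg_ring','pointer_tip','foot_end'):
        for d in tip_of('wrist',n)[:3]:
            p=at_z(f,T,d['centre'],.06 if n=='foot_end' else .042); print(n,round(d['score'],2),np.round(d['centre'],1),p.round(4),'along U',round(float(p@U),4))
    return f,T
def say(): 
    s=get_state(); p=s['position']; print(round(s['clock'],2),p.round(4),'u,v',round(float(p@U),4),round(float(p@V),4),'F',s['contact_force'].round(1))
E
python3 - <<'E'
from h import *
r=rot(YAW)
c=FE-.026*U
movep(c+[0,0,.13],r); say()
print(move_l(c+[0,0,.025],.1,until_force=8)); say()
p=get_state()['position']
print(move_l(p-.018*U,.03,until_force=2.5)); say()
p=get_state()['position']
move_l(p-.030*U,.04); sleep(.2); say()
tip_ring('w2')
E
```

```text
5.1 [ 0.5486 -0.3511  0.1302] u,v 0.4747 -0.446 F [0.6 1.  0.5]
False
6.3 [ 0.5493 -0.3522  0.0258] u,v 0.4751 -0.4472 F [ 0.5  0.4 -0.4]
True
6.71 [ 0.5399 -0.3538  0.0257] u,v 0.4656 -0.4471 F [ 3.2 -0.3  0.9]
7.8 [ 0.5111 -0.3592  0.0257] u,v 0.4363 -0.4471 F [4.9 1.3 0.6]
leg_ring 0.84 [369.7  24.8] [ 0.5093 -0.2611  0.042 ] along U 0.4526
foot_end 0.86 [423.4 316.3] [ 0.5482 -0.3537  0.06  ] along U 0.4738
```

View pics/w2.png

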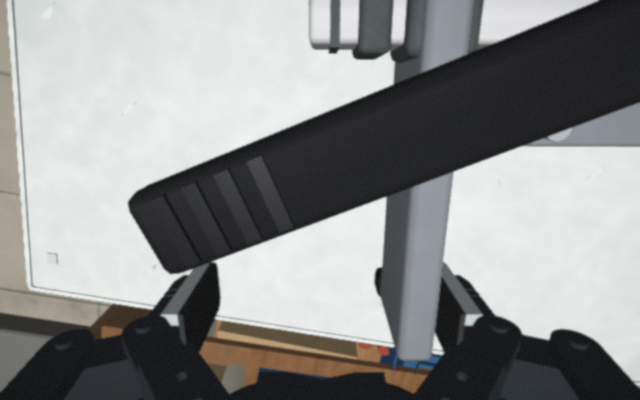

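The +x finger holds the fin and the spring pull shows as about 5 N. The ring is at (370,25) and the lever is clear of both fingers. I'll pull the remaining 10.6 mm, then slide 9 mm toward +y to bring the pointer into view.

```bash
python3 - <<'E'
from h import *
p=get_state()['position']
move_l(p-.0106*U,.04); sleep(.3); say()
p=get_state()['position']
move_l(p+.009*V,.04); sleep(.2); say()
f,T=tip_ring('w3')
cv2.imwrite('pics/w3c.png',cv2.resize(f['img'][:200,200:480,::-1],None,fx=2.8,fy=2.8,interpolation=cv2.INTER_CUBIC))
E
```

```text
8.69 [ 0.5014 -0.361   0.0257] u,v 0.4264 -0.4471 F [ 6.4  0.8 -0.3]
9.27 [ 0.5009 -0.3529  0.0262] u,v 0.4274 -0.439 F [ 5.1 -0.3  1.1]
leg_ring 0.65 [371.6  50.7] [ 0.5016 -0.2622  0.042 ] along U 0.4448
pointer_tip 0.47 [360.6  12. ] [ 0.4954 -0.2516  0.042 ] along U 0.4407
foot_end 0.96 [416.3 333.9] [ 0.5377 -0.3555  0.06  ] along U 0.4631
```

View pics/w3c.png

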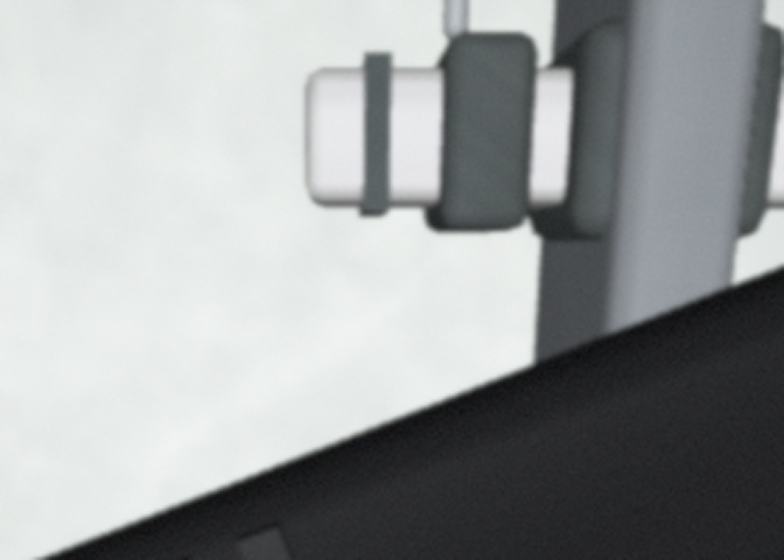

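```bash
python3 - <<'E'
from h import *
st=get_state();f=grab_frame('wrist');T=cam(f,st)
for p,z in [((362.5,13.6),.042),((374.3,46),.051),((374.3,46),.042),((359,47),.051),((391,47),.051)]:
    q=at_z(f,T,p,z);print(p,z,q.round(4),'u,v',round(float(q@U),4),round(float(q@V),4))
print(st['clock'])
E
```

```text
(362.5, 13.6) 0.042 [ 0.4961 -0.2519  0.042 ] u,v 0.4413 -0.3389
(374.3, 46) 0.051 [ 0.501  -0.2618  0.051 ] u,v 0.4443 -0.3495
(374.3, 46) 0.042 [ 0.5021 -0.2606  0.042 ] u,v 0.4456 -0.3486
(359, 47) 0.051 [ 0.4965 -0.2629  0.051 ] u,v 0.4396 -0.3498
(391, 47) 0.051 [ 0.5061 -0.2611  0.051 ] u,v 0.4495 -0.3497
9.4667
```

The ring is about 3 mm short of the tip. I'll pull that out, hold so the first step counts, then slide in stages and check on the way.

```bash
cat >> h.py <<'E'
def go(u,v,vel=.04,**k):
    r=move_l(u*U+v*V+np.array([0,0,.025]),vel,**k); sleep(.15); say(); return r
E
python3 - <<'E'
from h import *
go(.4238,-.439); sleep(.3); say()
f,T=tip_ring('w4')
go(.4238,-.405)
f,T=tip_ring('w5')
E
```

```text
9.92 [ 0.4985 -0.3537  0.0256] u,v 0.4249 -0.4394 F [5.4 0.2 2.1]
10.22 [ 0.4985 -0.3537  0.0256] u,v 0.4249 -0.4394 F [5.1 0.7 2.5]
leg_ring 0.62 [370.7  50. ] [ 0.4987 -0.2629  0.042 ] along U 0.4418
pointer_tip 0.41 [370.   10.2] [ 0.4958 -0.2515  0.042 ] along U 0.4411
foot_end 0.57 [417.8 333.8] [ 0.5355 -0.3557  0.06  ] along U 0.461
11.57 [ 0.4927 -0.3217  0.0258] u,v 0.4251 -0.4069 F [ 5.2 -1.8  1.9]
leg_ring 0.91 [367.1 145.8] [ 0.4989 -0.2622  0.042 ] along U 0.4422
pointer_tip 0.73 [362.2 112.4] [ 0.4946 -0.2511  0.042 ] along U 0.44
```

View pics/w5.png

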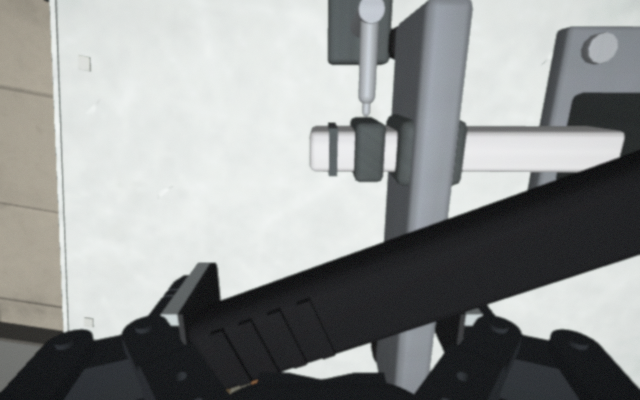

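The ring at (369,147) is level with the tip at (366,113). The problem is the -x finger at (205,290): it runs alongside the lever's free end at (195,330) and would jam it as it swings shut. I'll back off 35 mm and yaw the gripper 0.5 rad about the holding finger, so the free finger trails clear of the lever.

```bash
cat >> h.py <<'E'
PHI=.5; LEGV=-.350
def gok(ku,ky,vel=.04,phi=PHI,**k):   # contact corner at u=ku, y=ky from leg line
    c,s=np.cos(phi),np.sin(phi)
    u=ku-(.0425*c-.011*s); v=LEGV+ky-(.0425*s+.011*c)
    r=move_l(u*U+v*V+np.array([0,0,.025]),vel,rot=rot(YAW+phi),**k); sleep(.15); sayk(phi); return r
def sayk(phi=PHI):
    st=get_state();p=st['position'];c,s=np.cos(phi),np.sin(phi)
    print(round(st['clock'],2),'ku',round(p@U+.0425*c-.011*s,4),'ky',round(p@V-LEGV+.0425*s+.011*c,4),'F u,v',round(st['contact_force']@U,1),round(st['contact_force']@V,1))
E
python3 - <<'E'
from h import *
go(.4238,-.442,.05)
for phi in (.17,.34,.5): gok(.4665,-.081,.05,phi)
gok(.4665,-.058)
f,T=tip_ring('w6')
E
```

```text
12.81 [ 0.4981 -0.3549  0.0244] u,v 0.4243 -0.4405 F [ 5.2  3.9 -2.5]
13.28 ku 0.4671 ky -0.0802 F u,v 6.5 1.3
13.74 ku 0.4673 ky -0.0804 F u,v 6.1 1.0
14.2 ku 0.4673 ky -0.0806 F u,v 6.7 0.5
15.07 ku 0.4676 ky -0.0595 F u,v 5.5 -3.2
leg_ring 0.8 [461.7  92.5] [ 0.4991 -0.2626  0.042 ] along U 0.4423
pointer_tip 0.95 [476.5  57.1] [ 0.4947 -0.2517  0.042 ] along U 0.44
foot_end 0.61 [370.9 356.2] [ 0.5361 -0.3545  0.06  ] along U 0.4617
```

View pics/w6.png

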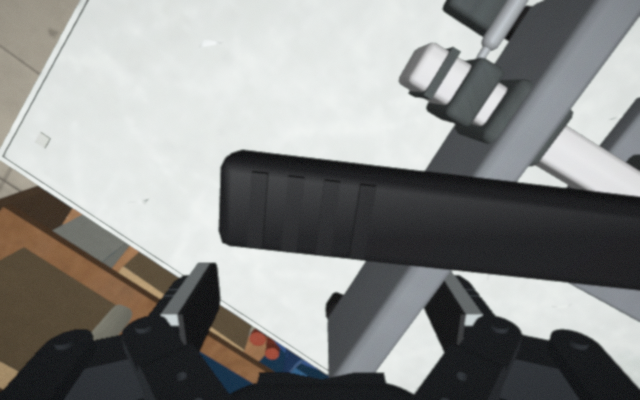

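Now the free finger at (190,300) trails well behind the lever, and the holding finger is ready to meet the lever's side. I'll pull about 1.3 mm more and push.

```bash
python3 - <<'E'
from h import *
st=get_state();f=grab_frame('wrist');T=cam(f,st)
for p,z in [((484,57),.042),((474,92),.051)]:
    q=at_z(f,T,p,z);print('u',round(float(q@U),4),'v',round(float(q@V),4))
gok(.4652,-.058)
gok(.4652,-.040,.03)
gok(.4652,-.028,.03)
f,T=tip_ring('w7')
print(gok(.4652,-.016,.025,until_force=7))
f,T=tip_ring('w8')
E
```

```text
u 0.4421 v -0.3372
u 0.4425 v -0.3495
15.72 ku 0.4663 ky -0.0595 F u,v 5.8 -2.6
16.62 ku 0.4665 ky -0.0425 F u,v 5.7 -4.6
17.32 ku 0.4667 ky -0.0308 F u,v 5.2 -4.7
leg_ring 0.93 [416.1 164.7] [ 0.4984 -0.2626  0.042 ] along U 0.4416
pointer_tip 0.79 [432.  135.2] [ 0.4954 -0.2513  0.042 ] along U 0.4407
18.31 ku 0.4665 ky -0.0207 F u,v 4.4 -9.2
False
pointer_tip 0.61 [416.3 158.9] [ 0.495  -0.2511  0.042 ] along U 0.4404
```

View pics/w8.png

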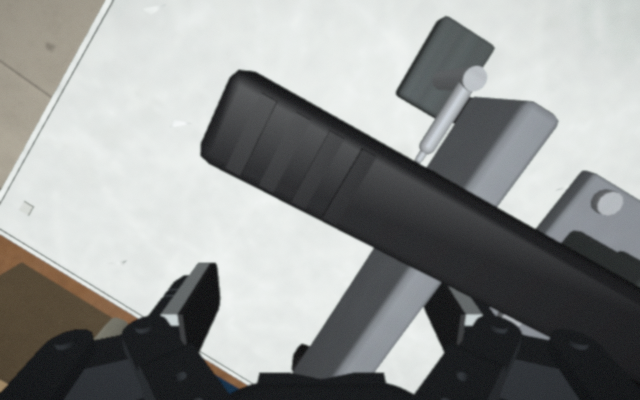

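The lever covers the leg and looks nearly parallel to it. I'll measure its edge directions against the leg's.

```bash
python3 - <<'E'
from h import *
st=get_state();f=grab_frame('wrist');T=cam(f,st)
for a,b in [((262,78),(520,215)),((215,163),(425,277))]:
    A,B=[at_z(f,T,p,.083) for p in (a,b)];d=B-A
    print('lever yaw rel leg',round(np.arctan2(d[1],d[0])-YAW,3),'v of ends',round(A@V-LEGV,4),round(B@V-LEGV,4))
im=f['img'];g=cv2.Canny(im,40,120)
say()
E
```

```text
lever yaw rel leg 0.021 v of ends 0.0132 0.0147
lever yaw rel leg -0.03 v of ends -0.0102 -0.0121
18.56 [ 0.5007 -0.314   0.0263] u,v 0.4344 -0.4007 F [ 5.3 -8.6 -0. ]
```

```bash
python3 - <<'E'
from h import *
gok(.4650,-.0135,.025,until_force=8); sleep(.4); sayk()
st=get_state();f=grab_frame('wrist');T=cam(f,st);save('w9',f)
for d in silhouettes('wrist','lever')[:1]:
    m=d['mask'];ys,xs=np.nonzero(m)
    P=np.array([at_z(f,T,p,.08) for p in zip(xs[::50],ys[::50])]);uu,vv=P@U,P@V-LEGV
    bins=np.arange(uu.min(),uu.max(),.02)
    print([(round(b-uu.min(),3),round(vv[(uu>=b)&(uu<b+.02)].max(),4),round(vv[(uu>=b)&(uu<b+.02)].min(),4)) for b in bins])
E
```

```text
18.96 ku 0.4664 ky -0.0205 F u,v 4.1 -14.5
19.36 ku 0.4664 ky -0.0205 F u,v 4.3 -14.3
[(np.float64(0.0), np.float64(0.0136), np.float64(-0.0118)), (np.float64(0.02), np.float64(0.0136), np.float64(-0.0122)), (np.float64(0.04), np.float64(0.0132), np.float64(-0.0122)), (np.float64(0.06), np.float64(0.0132), np.float64(-0.0123)), (np.float64(0.08), np.float64(0.0131), np.float64(-0.0123)), (np.float64(0.1), np.float64(0.0129), np.float64(-0.0119)), (np.float64(0.12), np.float64(0.0129), np.float64(-0.0076)), (np.float64(0.14), np.float64(-0.003), np.float64(-0.0124))]
```

View pics/w9.png

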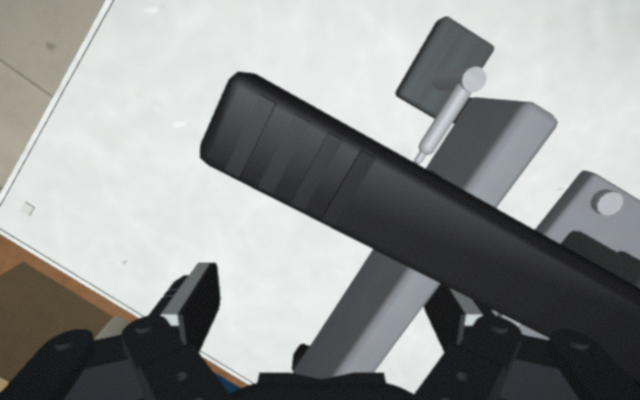

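The lever is parallel to the leg to within 0.01 rad, centred over it and hard against its stop: pushing harder no longer moved it. The fin is still held with 4 N along the leg, so I'm handing in.

```bash
python3 -c "
from h import *
print(sign_off()); sayk()"
```

```text
the job is handed in; nothing more can be done
None
the job is handed in; nothing more can be done
```

I handed the job in at about 19.4 s. By my measurements the ring was within about 1 mm of the pointer, the lever was shut against its stop and the finger was still holding the foot. I never saw the other things on the bench touched, and no verdict came back.

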